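# Spin the specimen carousel and park it in its gate

### The job

Check that the specimen carousel runs freely and park it on its mark: flick its upright post with a fingertip so that the wheel spins briskly anticlockwise (seen from above) on its own, then keep off it until the pointer tongue has run past the two-peg gate once and is coming round again. On that pass or a later one, brake the turning wheel with a fingertip on its rim so that it stops in one go with the tongue wholly between the two pegs, hold it still there for a moment, then take the hand away and leave it standing there. Once past the gate it must not stop anywhere else or run backwards; pinch nothing, and leave the things around it where they are.

Things in the scene. Friction and masses are not known exactly. Their poses are not given: they have to be found in the camera images.
- stand: fixed round grey base plate, 330 mm across, 12 mm thick; origin under its centre, on the wheel's axle, z up, x axis pointing from the axle to the middle of the gate. The gate: two upright steel pegs 10 mm across on the plate, outside the wheel, 147 mm along x and 41 mm to either side in y, tops 60 mm above the bench
- carousel (a joint): angle of the free wheel, rad, no end stops, growing anticlockwise from above and counting on past full turns: 0, 2 pi, 4 pi .. with the tongue at mid-gate; starts between -3.6 and -1.2. Runs freely: at 4 rad/s it loses about 1 rad/s per second, at 1.5 about 0.45; from 4 it runs about two turns, from 2 only 0.8. A few newtons of fingertip on the rim stop it at once
- hub (a point): point on the upright axle, level with the wheel's top, 42 mm above the bench (a 28 mm boss, 6 mm tall, sits there). The wheel: flat disc 250 mm across, 12 mm thick, about 0.7 kg, white in the middle with seven flat specimen seats; its rim band, 92 to 125 mm from the axle, is bare dark rubber, braked from above; the axle is sprung: it gives above 7 N, 9 mm at 30 N
- post_top (a point): centre of the top of the upright steel post on the wheel, 14 mm across, standing 30 mm above the wheel's top (so 72 mm above the bench), 65 mm from the axle, on the same radius as the tongue; it turns with the wheel and is there to be pushed round
- tongue_tip (a point): outer end of the wheel's pointer, a flat steel tongue 12 mm wide that sticks out 15 mm beyond the rim, 140 mm from the axle, level with the wheel's top; it turns with the wheel
- gate (a point): fixed point in the middle of the gate, 140 mm from the axle, level with the wheel's top: the tongue tip is there when the wheel is exactly on the mark; the clear gap between the two pegs is 72 mm
- oil_bottle: bystander, loose, to be left alone: small amber jar, 36 mm across, 70 mm tall, black cap, standing; origin at the centre of its underside
- petri_dish: bystander, loose, to be left alone: closed flat glass dish, 90 mm across, 16 mm tall; origin at the centre of its underside
- slide_box: bystander, loose, to be left alone: grey box 85 x 100 x 30 mm; origin at the centre of its underside
- objective: bystander, loose, to be left alone: spare steel microscope objective, 24 mm across, 42 mm tall, standing; origin at the centre of its underside
- eyepiece: bystander, loose, to be left alone: metal eyepiece, 36 mm across, 52 mm tall, standing; origin at the centre of its underside
- beaker: bystander, loose, to be left alone: small open glass beaker, 66 mm across, 75 mm tall; origin at the centre of its underside
- tweezers: bystander, loose, to be left alone: flat steel tweezers lying on the bench, 135 mm long, 4 mm thick; origin at the centre of its underside

How it is judged:
By the outcome, as a careful person would: the job done as asked, in the order asked, and still so for the second after the job is handed in, with the robot touching nothing.
It also fails if it takes over 42 s, if anything falls off the work surface, if the arm or the gripper's body presses on something with over 40 N, if the wrist force passes 120 N, or if a joint passes its speed limit or range.

### The arm

A 7-joint arm with a two-finger parallel gripper is mounted at the origin on the work surface. World frame = base frame: x ahead of the robot, y to its left, z up, the work surface at z = 0. Lengths are in m, angles in rad, forces in N, time in s.
With the tool pointing down it reaches from about 0.4 to 0.875 m from the base axis. Payload 19.3 kg.
Tool frame: the origin (TCP) lies at the centre of the arm's flange, where the gripper is bolted on; the fingertips stand 173 mm ahead of it and the grasp point (between the pads) lies 155 mm ahead of it (bot.grip_point_offset is the distance from the TCP to the grasp point, in m); z points along the fingers, x is the direction in which the jaws open and shut, and the axes are right-handed (so a half turn about z gives the same grasp; the last joint's range is limited). The gripper opens to 85 mm and grips with 20 to 120 N. Pads are 22 mm wide; open, the fingers measure 114 mm over their backs; the gripper's body (76 mm by 85 mm) begins 54 mm behind the grasp point. The pads swing forward as they close: fully open they stand 13 mm farther back than shut.
Start: joints at [1.119, 0.521, -0.036, 1.599, 0.021, 1.021, -0.113], TCP at [0.233, -0.58, 0.405] pointing down, gripper open.
Joint ranges: [-2.91, 2.91], [-0.3, 2.13], [-1.5, 1.42], [0.17, 2.43], [-1.26, 4.41], [0.16, 1.93], [-2.52, 2.52]. Speed limits (rad/s): [1.89, 1.89, 2.39, 2.39, 3.01, 3.01, 3.01].

### API

Orientations are given as [roll, pitch, yaw] about the fixed x, y, z axes, in that order (R = Rz(yaw) Ry(pitch) Rx(roll)).
In Python, from workcell import bot gives the robot as it stands.
- The arm moves only by the tool step_arm, never from a script. Its argument "plan" is a list that holds one entry, the list of rows, each a list of 4 numbers: the shift along the world's x, y, z in cm, then the turn about the world's z in rad. A call has 1 to 12 rows; each row is the pose to reach, as a shift and turn from the pose measured when the call began; what a row does not reach only later rows make up. A row lasts 1/12 s, in which the tool goes at most 41.7 mm and 7.16 degrees, less where a joint would pass 70% of its speed; a pose out of reach is approached as far as the arm can. A call with a gripper value outside its range is refused whole. "jaw" is the closure, from 0 (fully open) to 1 (shut), set as the call begins (left out, the last holds). The fingers move at their own pace and stop on an object; "force" is the grip in N (left out, the last holds). Time passes only in rows, so rows that repeat a pose let the fingers close. It gives the time, the measured TCP pose, the force and the opening at its end, in the units of the state.
- bot.observe(): the state, without advancing time (a new reading comes with each control period).
- bot.grab_frame(name): name is "side" or "top"; returns a dict with "pixels" (420x560x3 uint8, blue, green, red), "mtx" (3x3 intrinsics, pixels), "R" (3x3) and "t" (3): a world point X has camera coordinates R X + t. Camera axes: x right, y down, z forward; pixel columns grow to the right and rows downward; lengths in m; the calibration is good to about 2 mm. A picture is of the moment at which its call begins. There is no depth.
- bot.job_done(): hands the job in, once; it reports no verdict.
The state is a dict: "clock": time; "qpos": joint angles; "qd": joint speeds; "joint_efforts": joint torques, N m; "position": TCP position; "tool_rot": TCP orientation; "force": force on the tool from outside, world axes, zero at the start; "moment": the same for the moment, N m; "grip_width": finger opening in m.
Only numpy, scipy, OpenCV 4.12 (cv2) and the standard library are available. Lean on these libraries where they do the work, as an engineer would, in place of code of your own. Each camera call takes 0.05 s, during which the arm holds its last target.

## Working session

There is one attempt and no reset: what is moved stays moved. The work goes in short steps, Python scripts to look and compute and a tool call to move; the robot and the scene stay as the last step left them, time stands still between calls to the robot, and variables do not carry over. Pictures are saved under pics/ and viewed, and the job is handed in when it is done.

Besides the shell and the picture viewer there is one more tool, called after ">>>" by a JSON object that holds its "method" and its "body", one argument or row to a line. step_arm: Moves the arm, as the interface text tells. Its arguments: {"type":"object","properties":{"plan":{"type":"array"},"jaw":{"type":"number"},"force":{"type":"number"}},"required":["plan"]}

```bash
mkdir -p pics; ls
python3 - <<'E'
from workcell import bot
import cv2,numpy as np
s=bot.observe();print(s)
for n in("side","top"):
    f=bot.grab_frame(n);cv2.imwrite(f"pics/{n}0.png",f["pixels"]);print(n,f["mtx"],f["R"],f["t"])
E
```

```text
pics
{'clock': 0.0, 'qpos': array([ 1.11876319,  0.5220282 , -0.03632777,  1.59999172,  0.02119489,
        1.02112663, -0.11278875]), 'qd': array([ 0.00078648,  0.00028043,  0.00076178,  0.0017368 ,  0.00126852,
        0.00058758, -0.00156277]), 'joint_efforts': array([ 1.00486392e-03, -9.27112913e+01,  1.98001117e+00, -3.69933879e+01,
        1.77643367e-02,  8.14588711e-03, -1.03775130e-05]), 'position': array([ 0.23281624, -0.57986802,  0.40412261]), 'tool_rot': array([ 3.14151283e+00,  1.16633942e-03, -1.18896459e+00]), 'force': array([-0.41268147,  0.54746274, -0.52492019]), 'moment': array([ 0.00999482,  0.01371358, -0.02249932]), 'grip_width': 0.0853040413810115}
side [[399.22681257   0.         278.40089009]
 [  0.         399.22681257 205.99801792]
 [  0.           0.           1.        ]] [[-0.93736731 -0.34833663 -0.00202693]
 [-0.17566264  0.47771358 -0.86077429]
 [ 0.30080751 -0.80650563 -0.50898282]] [0.57228752 0.14686109 0.66848457]
top [[518.80351438   0.         280.93035106]
 [  0.         518.80351438 203.6604581 ]
 [  0.           0.           1.        ]] [[ 2.11737938e-04 -9.99750322e-01 -2.23438775e-02]
 [-9.89394495e-01  3.03607946e-03 -1.45221606e-01]
 [ 1.45253185e-01  2.21376583e-02 -9.89146822e-01]] [0.05729214 0.5912901  1.26895889]
```

View pics/side0.png

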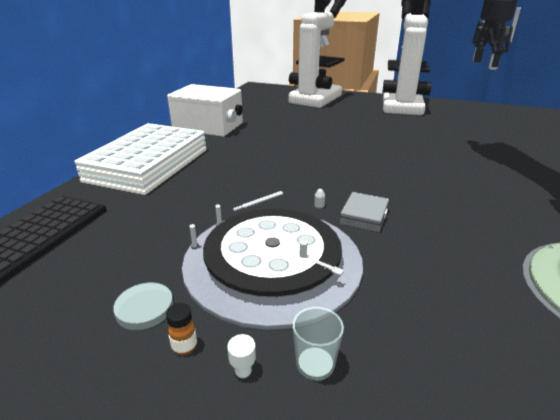

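View pics/top0.png

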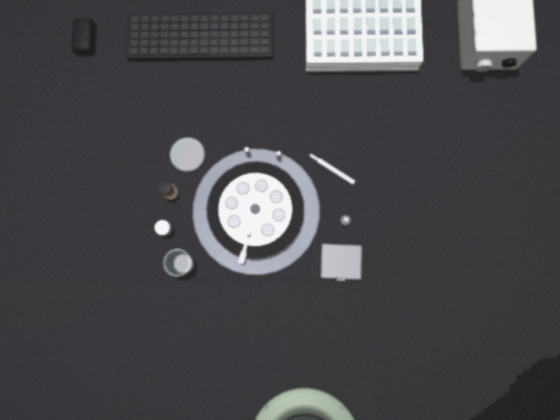

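The wheel's hub is near top-view pixel (255,209). The pegs are at (247,150) and (278,154), on the far side. The tongue points toward the robot at about (242,260), with the post near (249,235). Bystanders: the dish, bottle, eyepiece and beaker are on the left, and the box, objective and tweezers on the right.

```bash
cat > h.py <<'E'
import cv2,numpy as np
def ray(f,uv,z):
    K,R,t=f["mtx"],f["R"],f["t"]
    d=R.T@np.linalg.inv(K)@np.array([uv[0],uv[1],1.]);c=-R.T@t
    return c+d*(z-c[2])/d[2]
def proj(f,X):
    p=f["mtx"]@(f["R"]@np.asarray(X,float)+f["t"]);return p[:2]/p[2]
E
python3 - <<'E'
from workcell import bot
from h import *
f=bot.grab_frame("top");im=f["pixels"]
g=cv2.cvtColor(im,cv2.COLOR_BGR2GRAY)
big=cv2.resize(im[130:290,140:380],None,fx=3.3,fy=3.3,interpolation=cv2.INTER_CUBIC);cv2.imwrite("pics/top_z.png",big)
s=bot.grab_frame("side");cv2.imwrite("pics/side_z.png",cv2.resize(s["pixels"][180:380,100:400],None,fx=2.6,fy=2.6,interpolation=cv2.INTER_CUBIC))
# plate outer
for name,lo,z in(("white",200,.042),("plate",90,.012)):
    m=(g>lo).astype(np.uint8)
    cs,_=cv2.findContours(m,cv2.RETR_EXTERNAL,cv2.CHAIN_APPROX_NONE)
    for c in cs:
        x,y,w,h=cv2.boundingRect(c)
        if cv2.contourArea(c)>2000 and 150<x+w/2<350 and 130<y+h/2<290:
            hul=cv2.convexHull(c)
            P=np.array([ray(f,p[0],z)[:2] for p in c])
            A=np.c_[2*P,np.ones(len(P))]
            w_=np.ones(len(P),bool)
            for _ in range(8):
                s_=np.linalg.lstsq(A[w_],(P**2).sum(1)[w_],rcond=None)[0]
                r=np.sqrt(s_[2]+s_[0]**2+s_[1]**2);e=np.abs(np.hypot(*(P-s_[:2]).T)-r);w_=e<max(.002,np.median(e)*1.5)
            print(name,s_[:2],"r",r,w_.sum(),len(P),(x,y,w,h))
E
```

```text
white [0.5792472  0.12281849] r 0.09097280816451811 200 240 (219, 173, 73, 91)
plate [0.57924907 0.12297229] r 0.16479469077299702 348 361 (192, 146, 128, 129)
```

Run:
```python
import workcell,inspect
print([a for a in dir(workcell.bot) if a[0]!='_'])
```

```text
['IKError', 'grab_frame', 'grip_point_offset', 'job_done', 'observe']
```

View pics/top_z.png

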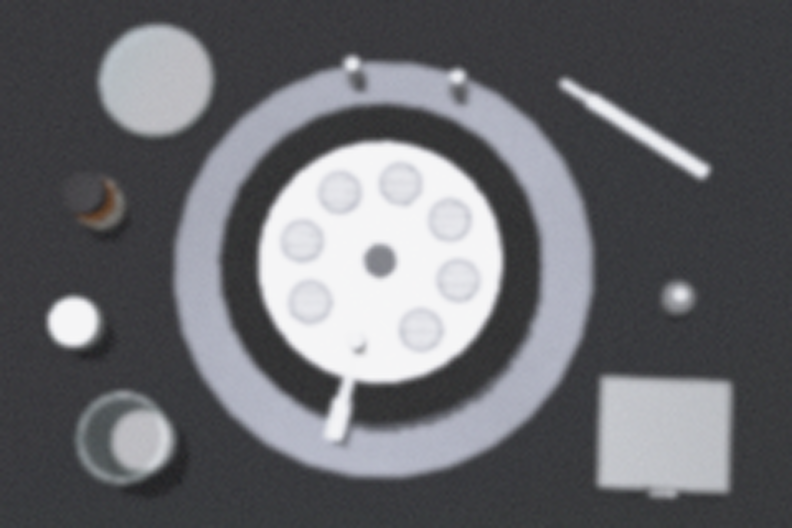

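View pics/side_z.png

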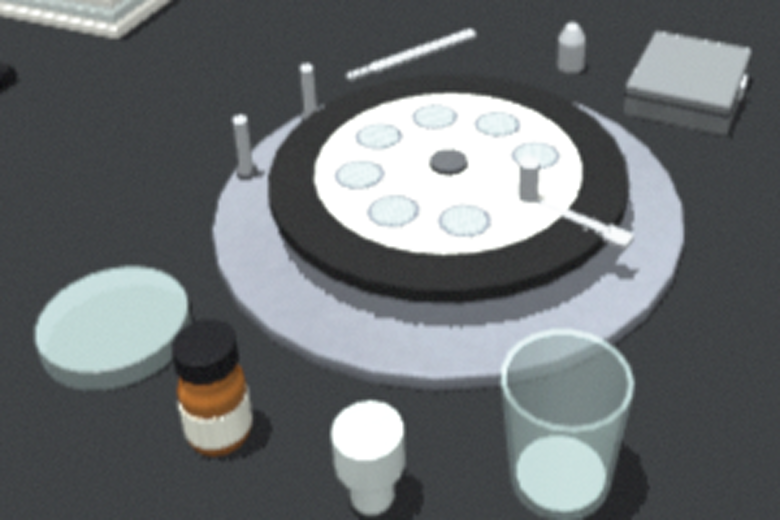

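Both circle fits agree on the hub at (0.579, 0.123). In the zoomed view the peg tops are at (352,63) and (457,77), the post top at (357,340), and the tongue end at (335,440).

```bash
cat >> h.py <<'E'
HUB=np.array([.5792,.1229])
E
python3 - <<'E'
from workcell import bot
from h import *
f=bot.grab_frame("top")
z=lambda u,v:(u/3.3+140,v/3.3+130)
def rep(n,uv,h):
    p=ray(f,z(*uv),h);d=p[:2]-HUB;print(n,p.round(4),"r",np.hypot(*d).round(4),"ang",np.arctan2(d[1],d[0]).round(4));return p
a=rep("pegL",(352,63),.06);b=rep("pegR",(457,77),.06)
m=(a+b)/2-[*HUB,0];print("gate dir",np.arctan2(m[1],m[0]),np.hypot(*m[:2]),np.linalg.norm(a-b))
rep("post",(357,340),.072);rep("tip",(335,440),.042)
for n,uv,h in(("dish",(156,80),.016),("bottle",(87,192),.07),("eyep",(74,322),.052),("beaker",(124,437),.075),("obj",(680,293),.042),("box",(666,433),.03),("tw1",(562,82),.004),("tw2",(707,173),.004)):rep(n,uv,h)
print(bot.observe()["clock"])
E
```

```text
pegL [0.7295 0.1432 0.06  ] r 0.1516 ang 0.1345
pegR [0.718  0.0623 0.06  ] r 0.1514 ang -0.4116
gate dir -0.13835347338169368 0.14590807465221317 0.08172824924842956
post [0.5145 0.1363 0.072 ] r 0.0661 ang 2.9368
tip [0.4414 0.1549 0.042 ] r 0.1415 ang 2.9136
dish [0.7277 0.3037 0.016 ] r 0.2339 ang 0.8832
bottle [0.6276 0.3427 0.07  ] r 0.225 ang 1.3542
eyep [0.5304 0.3538 0.052 ] r 0.236 ang 1.779
beaker [0.4426 0.308  0.075 ] r 0.23 ang 2.2065
obj [ 0.5527 -0.1074  0.042 ] r 0.2318 ang -1.6855
box [ 0.4469 -0.0961  0.03  ] r 0.2559 ang -2.1141
tw1 [ 0.7273 -0.0202  0.004 ] r 0.2059 ang -0.7684
tw2 [ 0.6528 -0.1344  0.004 ] r 0.2676 ang -1.2923
0.25
```

The geometry checks out: the post measures 66 mm from the axle, the tip 141 mm, and the pegs are 82 mm apart. The gate bears −0.138 rad from the hub and the wheel stands at about −3.2 rad. I'll move over with the jaws shut.

>>> {"method": "step_arm", "body": {
  "plan": [
    [[1.8,3.2,-0.3,0.06],[3.6,6.4,-0.6,0.12],[5.4,9.6,-1,0.18],[7.2,12.8,-1.3,0.24],[9,16,-1.6,0.3],[10.8,19.2,-2,0.36],[12.6,22.4,-2.4,0.42],[14.4,25.6,-2.8,0.48],[16.2,28.8,-3.2,0.54],[18,32,-3.5,0.6],[19.8,35.2,-3.8,0.66],[21.7,38,-4,0.72]]
  ],
  "jaw": 1,
  "force": 30
}}

```text
clock: 1.25
position: [0.4503, -0.1978, 0.3644]
tool_rot: [-3.142, 0.001, -0.466]
force: [0.4, -1.2, -0.0]
grip_width: 0.0001
```

>>> {"method": "step_arm", "body": {
  "plan": [
    [[0.5,3.2,0,0.06],[1,6.4,0,0.12],[1.4,9.6,0,0.18],[1.9,12.8,-0.5,0.24],[2.3,16,-1,0.3],[2.8,19.2,-1.6,0.36],[3.3,22.4,-2.4,0.42],[3.8,25.6,-3.2,0.48],[4.2,28.8,-4,0.54],[4.7,32,-5,0.6],[5.1,35,-6,0.66],[5.4,37.2,-6.4,0.7]]
  ]
}}

```text
clock: 2.25
position: [0.504, 0.1767, 0.2992]
tool_rot: [-3.141, 0.001, 0.239]
force: [-0.5, -0.4, 0.1]
grip_width: 0.0
```

Run:
```python
from workcell import bot
from h import *
o=bot.observe();print(o["clock"],o["position"],o["tool_rot"],o["force"],o["qpos"].round(2))
for n in("side","top"):
    f=bot.grab_frame(n);im=f["pixels"].copy()
    p=np.array(o["position"])
    for L,c in((.173,(0,0,255)),(.186,(0,255,0))):
        u=proj(f,p-[0,0,L]);print(n,L,u);
    u=proj(f,p-[0,0,.173]).astype(int);cv2.imwrite(f"pics/{n}1.png",im)
    x,y=max(u[0]-100,0),max(u[1]-75,0);cv2.imwrite(f"pics/{n}1z.png",cv2.resize(im[y:y+150,x:x+200],None,fx=4,fy=4,interpolation=cv2.INTER_CUBIC));print(x,y)
```

```text
2.25 [0.503969   0.17674423 0.29923596] [-3.14082489e+00  1.38248044e-03  2.39281180e-01] [-0.50905388 -0.43476008  0.07139182] [-0.07  0.57 -0.52  1.91  0.39  0.76 -0.57]
side 0.173 [303.17731171 228.19917559]
side 0.186 [302.92982028 235.16878565]
203 153
top 0.173 [229.04958573 235.46747782]
top 0.186 [229.71229417 235.92971799]
129 160
```

View pics/side1z.png

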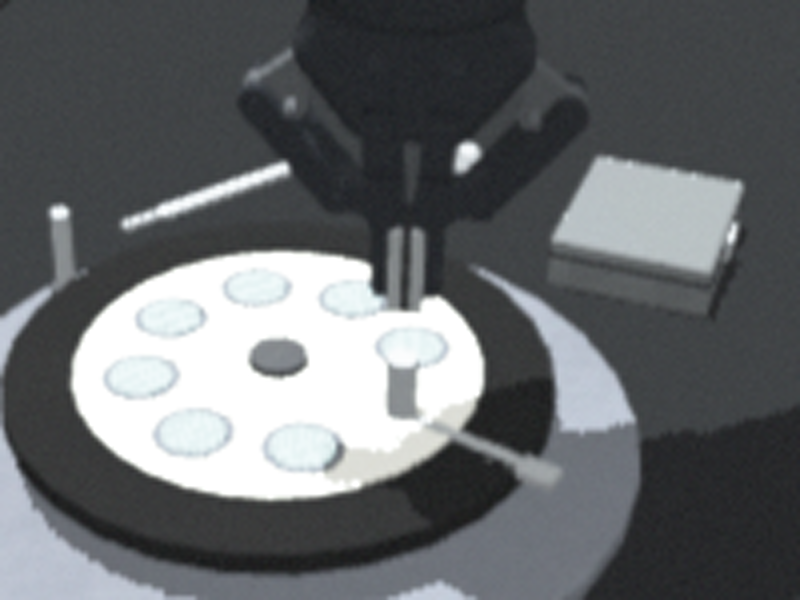

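View pics/top1.png

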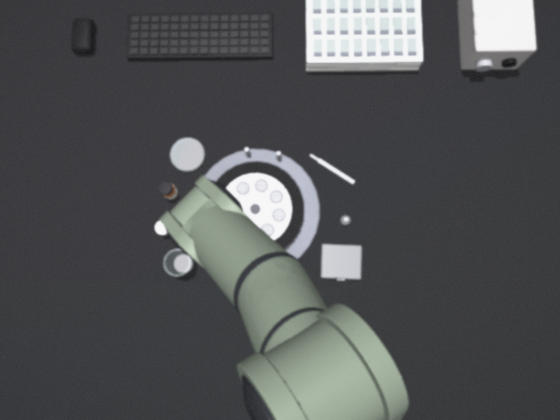

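The side view puts the shut fingertip at row 230, which fits 173 mm of reach once the near edge is allowed for. The post is ahead of it and clear. I'll lower behind the post.

>>> {"method": "step_arm", "body": {
  "plan": [
    [[0,-0.1,-2,0],[0,-0.2,-4,0],[0,-0.2,-6,0],[0,-0.2,-7,0],[0,-0.2,-7.4,0],[0,-0.2,-7.4,0]]
  ]
}}

```text
clock: 2.85
position: [0.5038, 0.1756, 0.2253]
tool_rot: [-3.14, 0.002, 0.24]
force: [0.1, -1.1, -0.1]
grip_width: -0.0
```

Run:
```python
from workcell import bot
from h import *
o=bot.observe();print(o["clock"],o["position"],o["tool_rot"],o["force"])
f=bot.grab_frame("side");cv2.imwrite("pics/side2z.png",cv2.resize(f["pixels"][170:330,160:380],None,fx=3.5,fy=3.5,interpolation=cv2.INTER_CUBIC))
p=np.array(o["position"]);print(proj(f,p-[0,0,.173]),proj(f,[.5158,.1373,.072]))
```

```text
2.85 [0.50383312 0.17558414 0.2253036 ] [-3.13968626e+00  2.01872670e-03  2.40163557e-01] [ 0.10513074 -1.09417591 -0.14209289]
[302.13021165 265.54042553] [302.49927391 241.3411164 ]
```

View pics/side2z.png

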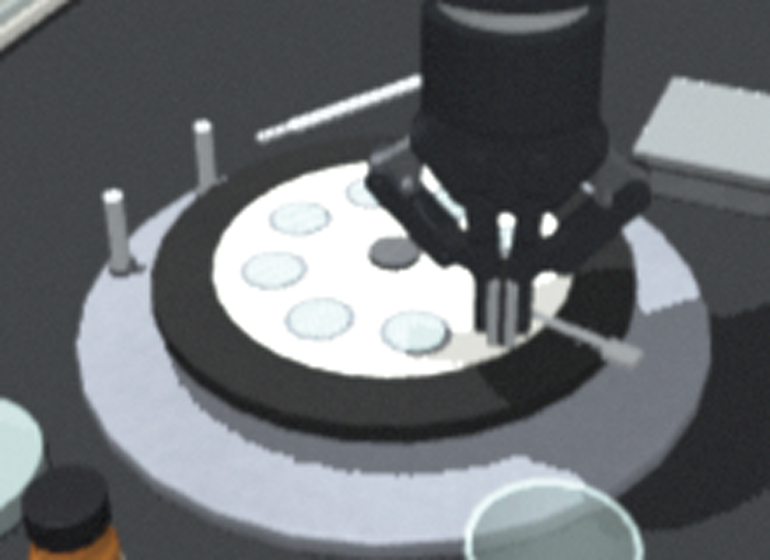

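The fingertip is at zoom (502,340), on the clockwise side of the post, hovering 10 mm above the wheel. Now the flick: ramp up along the tangent, stop, lift, and move toward the brake spot.

>>> {"method": "step_arm", "body": {
  "plan": [
    [[0.16,-0.68,0,0],[0.36,-1.56,0,0],[0.63,-2.73,0,0],[0.95,-4.1,0,0],[1.38,-5.95,0,0],[1.83,-7.9,0,0],[1.97,-8.5,1.5,0],[2.0,-8.6,5,0],[1.5,-8.9,8,0.05],[0,-9.2,9,0.1],[-1.2,-9.6,9,0.15],[-2.3,-9.9,9,0.2]]
  ]
}}

```text
clock: 3.9
position: [0.4806, 0.0751, 0.3173]
tool_rot: [-3.141, -0.001, 0.441]
force: [-0.3, -0.5, 1.2]
grip_width: -0.0003
```

```bash
cat > look.py <<'E'
from workcell import bot
from h import *
import sys
o=bot.observe();print(o["clock"],o["position"].round(4),o["tool_rot"].round(3),o["force"].round(1))
for i in range(2):
  for n in("top","side"):
    t=bot.observe()["clock"]
    f=bot.grab_frame(n);cv2.imwrite(f"pics/{sys.argv[1]}{n}{i}.png",f["pixels"]);print(n,i,"t",t)
for i in range(2):
    a=cv2.imread(f"pics/{sys.argv[1]}top{i}.png")[130:290,160:350];b=cv2.imread(f"pics/{sys.argv[1]}side{i}.png")[170:330,165:375]
    a=cv2.resize(a,(475,400),interpolation=cv2.INTER_CUBIC);b=cv2.resize(b,(525,400),interpolation=cv2.INTER_CUBIC)
    im=np.hstack([a,b]);cv2.imwrite(f"pics/{sys.argv[1]}m{i}.png",cv2.resize(im,(800,320)))
cv2.imwrite(f"pics/{sys.argv[1]}m.png",np.vstack([cv2.resize(cv2.imread(f"pics/{sys.argv[1]}m{i}.png"),(740,296)) for i in range(2)]))
E
python3 look.py a
```

```text
3.9 [0.4806 0.0751 0.3173] [-3.141e+00 -1.000e-03  4.410e-01] [-0.3 -0.5  1.2]
top 0 t 3.9
side 0 t 3.95
top 1 t 4.0
side 1 t 4.05
```

View pics/am.png

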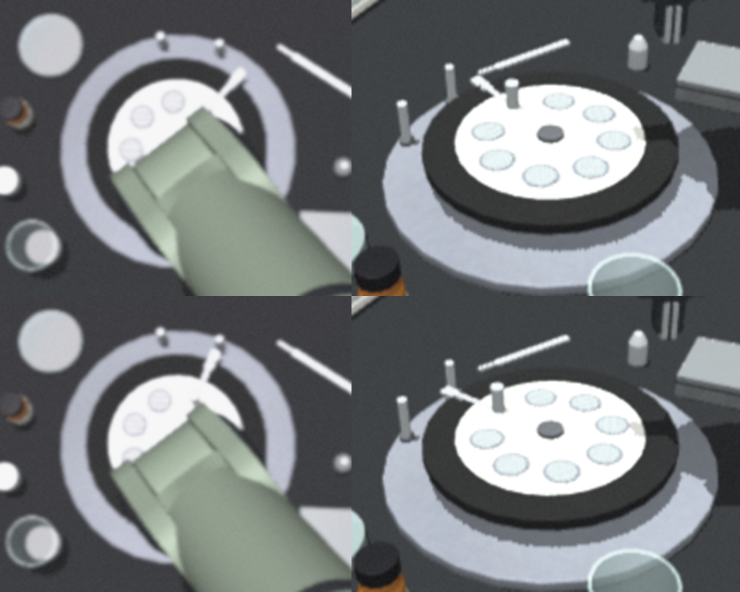

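The wheel is spinning anticlockwise. The tongue is at zoom (240,73) and then (214,56) in the top view, just entering the gate, and the side view has a clear line on it. I'll measure the angle by sampling the dark rim band for the bright tongue.

```bash
cat > ang.py <<'E'
from h import *
G=-.138
A=np.linspace(-np.pi,np.pi,1440,endpoint=False)
def ang(f,r=(.102,.108,.114,.119)):
    g=cv2.cvtColor(f["pixels"],cv2.COLOR_BGR2GRAY).astype(np.float32);acc=[]
    for q in r:
        P=np.array([proj(f,[HUB[0]+q*np.cos(a),HUB[1]+q*np.sin(a),.042]) for a in A],np.float32)
        acc.append(cv2.remap(g,P[:,:1],P[:,1:],cv2.INTER_LINEAR)[:,0])
    v=np.min(acc,0);k=np.argmax(v);w=np.clip(v-.5*v[k],0,None)
    d=(A-A[k]+np.pi)%(2*np.pi)-np.pi;w[np.abs(d)>.2]=0
    th=A[k]+(w*d).sum()/w.sum()-G
    return (th+np.pi)%(2*np.pi)-np.pi,v[k]
E
python3 - <<'E'
from ang import *
from workcell import bot
# re-read saved pics: need calib; take ONE side frame now too
t=bot.observe()["clock"]
f=bot.grab_frame("side");ft=dict(mtx=np.array([[518.80351438,0,280.93035106],[0,518.80351438,203.6604581],[0,0,1]]),R=np.array([[2.11737938e-04,-9.99750322e-01,-2.23438775e-02],[-9.89394495e-01,3.03607946e-03,-1.45221606e-01],[1.45253185e-01,2.21376583e-02,-9.89146822e-01]]),t=np.array([0.05729214,0.5912901,1.26895889]))
print(t,ang(f))
for n,tt in(("side0",3.95),("side1",4.05)):
    f["pixels"]=cv2.imread(f"pics/a{n}.png");print(n,tt,ang(f))
for n,tt in(("top0",3.9),("top1",4.0)):
    ft["pixels"]=cv2.imread(f"pics/a{n}.png");ft["pixels"][205:]=0;print(n,tt,ang(ft))
f["pixels"]=cv2.imread("pics/side0.png");print("start",ang(f))
ft["pixels"]=cv2.imread("pics/top0.png");print("start top",ang(ft))
E
```

```text
4.1 (np.float64(0.01929761750403447), np.float32(239.60938))
side0 3.95 (np.float64(-0.4435200547551563), np.float32(243.89844))
side1 4.05 (np.float64(-0.12874438935782617), np.float32(234.17969))
top0 3.9 (np.float64(-0.577040984975083), np.float32(236.89062))
top1 4.0 (np.float64(-0.2627027035350826), np.float32(233.6875))
start (np.float64(3.0481900130670088), np.float32(243.08008))
start top (np.float64(3.028191917306172), np.float32(226.48047))
```

The speed is about 3.1 rad/s on this first pass. The drag figures predict about 1.3 rad/s at the next pass, around t≈7 s. I'll lower to a hover 18 mm above the rim.

>>> {"method": "step_arm", "body": {
  "plan": [
    [[0.05,0.15,-2.5,0],[0.05,0.15,-5,0],[0.05,0.15,-7,0],[0.05,0.15,-8.2,0],[0.05,0.15,-8.4,0],[0.05,0.15,-8.4,0]]
  ]
}}

```text
clock: 4.65
position: [0.4824, 0.078, 0.232]
tool_rot: [-3.139, 0.001, 0.438]
force: [-0.2, -1.1, -0.3]
grip_width: -0.0
```

```bash
cat > trk.py <<'E'
from ang import *
from workcell import bot
o=bot.observe();print(o["position"].round(4),o["tool_rot"].round(3),o["force"].round(1))
for i in range(3):
    t=bot.observe()["clock"];f=bot.grab_frame("side");a=ang(f);print(round(t,3),a)
    cv2.imwrite(f"pics/trk_{t:.2f}.png",f["pixels"])
print(bot.observe()["clock"])
E
python3 trk.py
```

```text
[0.4824 0.078  0.232 ] [-3.139e+00  1.000e-03  4.380e-01] [-0.2 -1.1 -0.3]
4.65 (np.float64(1.5954849395583848), np.float32(249.19629))
4.7 (np.float64(1.7285698327221546), np.float32(249.99219))
4.75 (np.float64(1.8579264993221845), np.float32(250.38379))
4.8
```

>>> {"method": "step_arm", "body": {
  "plan": [
    [[-0.1,-0.1,0,0],[-0.1,-0.1,0,0],[-0.1,-0.1,0,0],[-0.1,-0.1,0,0],[-0.1,-0.1,0,0],[-0.1,-0.1,0,0],[-0.1,-0.1,0,0],[-0.1,-0.1,0,0],[-0.1,-0.1,0,0],[-0.1,-0.1,0,0]]
  ]
}}

```text
clock: 5.63
position: [0.4817, 0.0769, 0.2333]
tool_rot: [-3.14, -0.001, 0.437]
force: [-0.4, -0.0, -0.0]
grip_width: -0.0001
```

```bash
python3 trk.py; ls pics | grep trk; python3 -c "
import cv2;import glob
f=sorted(glob.glob('pics/trk_*'))[-1];cv2.imwrite('pics/hov.png',cv2.resize(cv2.imread(f)[170:330,160:380],None,fx=3.5,fy=3.5))"
```

```text
[0.4817 0.0769 0.2333] [-3.14e+00 -1.00e-03  4.37e-01] [-0.4 -0.  -0. ]
5.633 (np.float64(-2.422988122975555), np.float32(133.02539))
5.683 (np.float64(-2.324196002378033), np.float32(114.84375))
5.733 (np.float64(-2.262822430898173), np.float32(65.83789))
5.7833
trk_4.65.png
trk_4.70.png
trk_4.75.png
trk_5.63.png
trk_5.68.png
trk_5.73.png
```

View pics/hov.png

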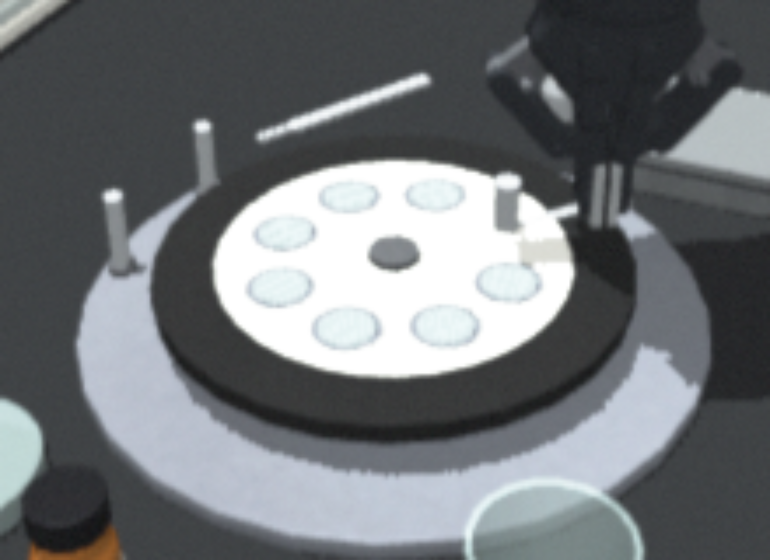

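The tongue is just passing under the raised fingertip at zoom (570,210), on schedule. I'll lower the hover to 10 mm and remeasure.

>>> {"method": "step_arm", "body": {
  "plan": [
    [[0,0,0,0],[0,0,-0.3,0],[0,0,-0.6,0],[0,0,-0.8,0]]
  ]
}}

```text
clock: 6.12
position: [0.4816, 0.0768, 0.2248]
tool_rot: [-3.14, -0.001, 0.438]
force: [0.1, -0.3, -0.1]
grip_width: 0.0001
```

```bash
python3 trk.py
python3 - <<'E'
from ang import *
K=[f for f in (5.63,5.68,5.73)]
E
python3 -c "
import cv2;import glob
f=sorted(glob.glob('pics/trk_*'))[-1];cv2.imwrite('pics/hov2.png',cv2.resize(cv2.imread(f)[170:330,160:380],None,fx=3.5,fy=3.5))"
```

```text
[0.4816 0.0768 0.2248] [-3.14e+00 -1.00e-03  4.38e-01] [ 0.1 -0.3 -0.1]
6.117 (np.float64(-1.4675376978034786), np.float32(245.5625))
6.167 (np.float64(-1.39338562929693), np.float32(247.84766))
6.217 (np.float64(-1.319791239668071), np.float32(246.63867))
6.2667
```

View pics/hov2.png

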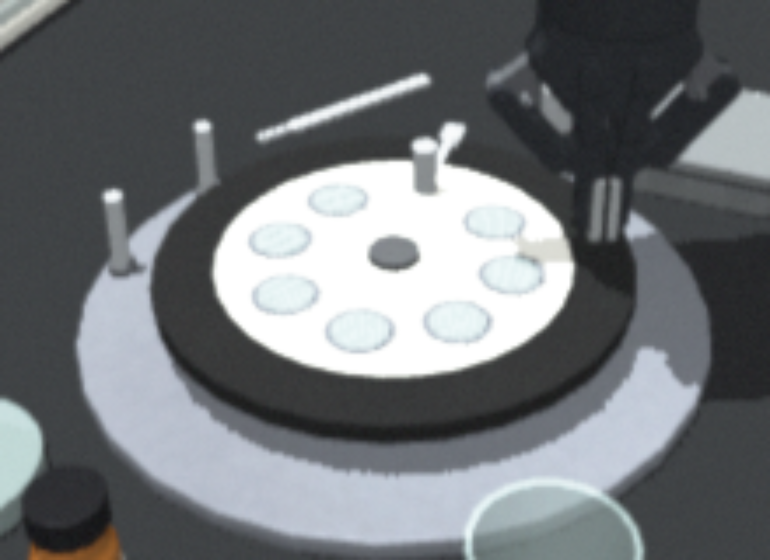

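>>> {"method": "step_arm", "body": {
  "plan": [
    [[0,0,0,0],[0,0,0,0],[0,0,0,0]]
  ]
}}

```text
clock: 6.52
position: [0.4816, 0.0769, 0.225]
tool_rot: [-3.14, -0.001, 0.438]
force: [0.7, 0.6, 0.2]
grip_width: -0.0001
```

Run:
```python
from ang import *
from workcell import bot
o=bot.observe();print(o["position"].round(4),o["force"].round(1))
for n in("side","top"):
    t=bot.observe()["clock"];f=bot.grab_frame(n);cv2.imwrite(f"pics/l_{n}.png",f["pixels"])
    if n=="top":f["pixels"][205:]=0
    print(n,round(t,3),ang(f))
print(bot.observe()["clock"])
```

```text
[0.4816 0.0769 0.225 ] [0.7 0.6 0.2]
side 6.517 (np.float64(-0.8800070951528856), np.float32(235.0))
top 6.567 (np.float64(-0.7541319121756427), np.float32(234.52148))
6.6167
```

The pass is on track, with the tongue at −0.75 rad at 6.57 s, so it should reach the mark at about 7.12 s. I'll have the fingertip touch down in row 6.

>>> {"method": "step_arm", "body": {
  "plan": [
    [[0,0,0,0],[0,0,0,0],[0,0,0,0],[0,0,-0.1,0],[0,0,-0.6,0],[0,0,-1.15,0],[0,0,-1.3,0],[0,0,-1.3,0],[0,0,-1.3,0]]
  ]
}}

```text
clock: 7.37
position: [0.4816, 0.077, 0.2118]
tool_rot: [-3.14, -0.0, 0.438]
force: [-1.0, 0.1, 6.7]
grip_width: 0.0002
```

Run:
```python
from ang import *
from workcell import bot
o=bot.observe();print(o["position"].round(4),o["force"].round(1))
for n in("side","top","side"):
    t=bot.observe()["clock"];f=bot.grab_frame(n);cv2.imwrite(f"pics/b_{n}.png",f["pixels"])
    if n=="top":f["pixels"][205:]=0
    print(n,round(t,3),ang(f))
a=cv2.imread("pics/b_top.png")[130:290,160:350];b=cv2.imread("pics/b_side.png")[170:330,165:375]
cv2.imwrite("pics/b_m.png",cv2.resize(np.hstack([a,b]),(800,320),interpolation=cv2.INTER_CUBIC))
```

```text
[0.4816 0.077  0.2118] [-1.   0.1  6.7]
side 7.367 (np.float64(-0.0012636036217217317), np.float32(232.57031))
top 7.417 (np.float64(0.013815140936436432), np.float32(232.01172))
side 7.467 (np.float64(-0.0017736134119639146), np.float32(232.60156))
```

View pics/b_m.png

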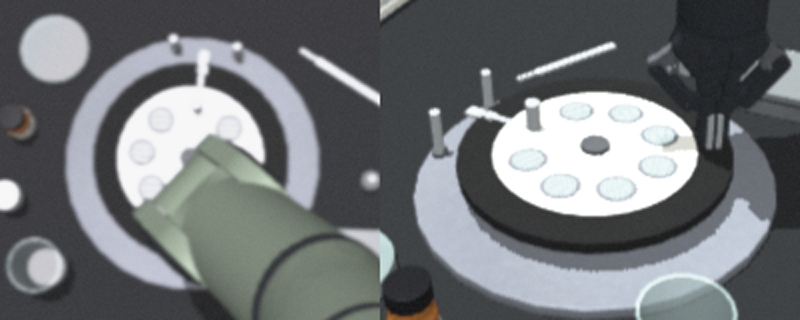

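The wheel has stopped with the tongue mid-gate. The tongue is at (203,55), midway between the pegs at (173,42) and (237,50), and the angle is about 0.00 rad with 6.7 N on the rim. I'll hold a second, then lift straight off and back away.

>>> {"method": "step_arm", "body": {
  "plan": [
    [[0,0,0,0],[0,0,0,0],[0,0,0,0],[0,0,0,0],[0,0,0,0],[0,0,0,0],[0,0,0,0],[0,0,0,0],[0,0,0,0],[0,0,0,0],[0,0,0,0],[0,0,0,0]]
  ]
}}

```text
clock: 8.52
position: [0.4816, 0.0771, 0.2118]
tool_rot: [-3.14, -0.001, 0.438]
force: [-1.7, -0.7, 6.6]
grip_width: 0.0001
```

>>> {"method": "step_arm", "body": {
  "plan": [
    [[0,0,0.2,0],[0,0,0.5,0],[0,0,1,0],[0,0,2,0],[0,0,4,0],[0,0,6.5,0],[0,0,9,0],[0,0,12,0],[0,-1,14,0],[0,-3,15,0],[0,-5,15,0],[0,-5,15,0]]
  ]
}}

```text
clock: 9.52
position: [0.4814, 0.0237, 0.3629]
tool_rot: [3.141, -0.001, 0.434]
force: [0.2, -1.3, -1.4]
grip_width: 0.0002
```

Run:
```python
from ang import *
from workcell import bot
o=bot.observe();print(o["position"].round(4),o["force"].round(1))
for n in("side","top","side"):
    t=bot.observe()["clock"];f=bot.grab_frame(n);cv2.imwrite(f"pics/c_{n}.png",f["pixels"])
    if n=="top":f["pixels"][205:]=0
    print(n,round(t,3),ang(f))
cv2.imwrite("pics/c_m.png",cv2.resize(np.hstack([cv2.imread("pics/c_top.png"),cv2.imread("pics/c_side.png")]),(800,300),interpolation=cv2.INTER_AREA))
```

```text
[0.4814 0.0237 0.3629] [ 0.2 -1.3 -1.4]
side 9.517 (np.float64(-0.007302167141917337), np.float32(235.81348))
top 9.567 (np.float64(0.011044202593009533), np.float32(228.38281))
side 9.617 (np.float64(-0.007489074483386204), np.float32(235.84766))
```

View pics/c_m.png

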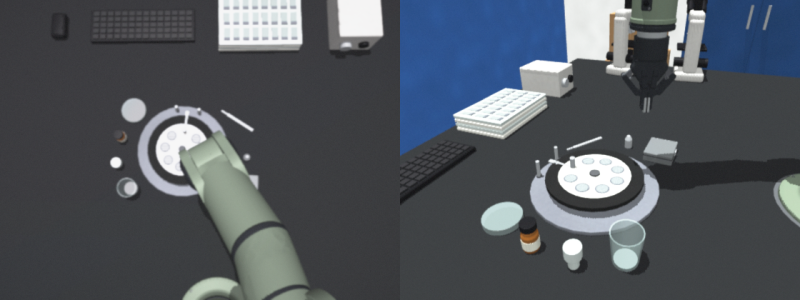

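The hand is clear, the tongue still stands mid-gate at (186,118) between the pegs, and the bystanders are where they were. Handing in.

Run:
```python
from workcell import bot
print(bot.job_done(), bot.observe()["clock"])
```

```text
the job is handed in; nothing more can be done
the job is handed in; nothing more can be done
```

The carousel is parked on its mark, and I handed the job in at about 9.7 s of the 42 s allowed.

- **Flick:** I pushed the post with the shut fingertips and lifted clear. The wheel ran anticlockwise on its own, at about 3.1 rad/s as the tongue went through the gate the first time.
- **Brake:** On the next pass, at an estimated 1.2–1.3 rad/s, I pressed a fingertip on the rubber rim. The wheel was already standing mid-gate in the first pictures after touchdown. I held it still for about 1.1 s with 6.7 N, then lifted straight off and backed away.

**Last checks:**
- The wheel's angle off the mark read −0.007 rad from the side camera and +0.011 rad from the top camera. The limit for the tongue being wholly between the pegs is about ±0.21 rad.
- The side reading shifted by 0.005 rad as the finger lifted. It was then the same in two pictures 0.1 s apart.
- The force reading after lifting was near zero, within the sensor's usual 1–2 N of scatter. By eye, the bystanders had not moved.

**Disagreements:**
- The two cameras differ by about 0.02 rad throughout.
- Some side-view readings were unreliable while the finger or its shadow covered the tongue. For the brake timing I relied on the later, clear ones.

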